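# Find the full-depth groove with a spring depth gauge

## Task

Two steel guide rails lie in the inspection fixture; one groove has been milled to its full depth of 10 mm, the other only to about 5 mm. Take the spring depth gauge from its wooden stand, find the groove with its probe, press the gauge gently straight down until its foot sits flat on the rail and read the depth; then let go of the gauge and leave it standing flat in the full-depth groove, to mark that rail as finished. Do not press or bump hard, keep the gauge upright and leave the tins and the jar where they are.

Things in the scene. Friction and masses are not known exactly. Their poses are not given: they have to be found in the camera images.
- gauge_grip (a point): the loose depth gauge: black column 26 x 30 x 62 mm (x, y, z) on a steel foot 26 x 56 x 10 mm, 77 mm high in all, 0.6 kg. Point: centre of the column, 45 mm above the foot's underside; grip here across the 30 mm (along y). z up. White scale on its -x face with a red pointer: green mark 10 mm, yellow 5 mm. It starts on a wooden block 70 x 80 x 32 mm between 4 mm lips, the probe in a hole
- gauge_foot (a point): middle of the underside of the gauge's foot, 45 mm below gauge_grip; the probe, a round-nosed pin of 6 mm diameter, comes out here
- gauge_probe (a joint): how far the probe sticks out below the foot, in m, 0 to 0.014: the reading (under load up to 1 mm high). A spring pushes it out; pushing it in takes 8 N (at 10 mm) to 9.5 N (at 0), more than the gauge's weight, so the foot must be pressed down (some 3 N more); once flat it stays flat when let go. It springs out when lifted
- fixture_top (a point): the inspection fixture, a grey plate 130 x 216 mm (x, y), fixed to the bench, with two bays side by side along y. This point is its centre at the height of the rails' upper faces, 30 mm above the bench. Its x axis runs along the grooves, y to the left bay, z up
- bay_left (a point): middle of the left bay (52 mm to +y of the fixture's centre), at the rails' upper faces. A steel rail 110 x 66 x 22 mm (x, y, z) lies here, its centre up to 14 mm to either side of this point along the fixture's y (not measured). Its groove, 8 mm wide, runs along x in the middle of the rail. Which bay has the deep groove varies
- bay_right (a point): the same for the right bay (52 mm to -y of the fixture's centre), with the other rail
- paint_tin: bystander: open green tin 98 mm wide, 85 mm high; origin under its centre
- grease_tin: bystander: open low blue-grey tin 86 mm wide, 45 mm high; origin under its centre
- jar_bolts: bystander: green jar with a white lid, 67 mm wide, 90 mm high; origin under its centre
- gauge: the depth gauge as a solid; origin as gauge_foot
- fixture: the fixture as a solid with its rails; origin at the bench, 30 mm below fixture_top
Mind the look-alikes: they are no part of the job. Leave any blue look-alike of the gauge alone.

How it is judged:
By the outcome, as a careful person would: the job done as asked, in the order asked, and still so for the second after the job is handed in, with the robot touching nothing.
It also fails if it takes over 72 s, if anything falls off the work surface, if the arm or the gripper's body presses on something with over 40 N, if the wrist force passes 120 N, or if a joint passes its speed limit or range.

## Robot

A 6-joint arm with a two-finger parallel gripper is mounted at the origin on a cart in front of the work surface, level with it; the furniture and walls round the work are solid. World frame = base frame: x ahead of the robot, y to its left, z up, the work surface at z = 0. Lengths are in m, angles in rad, forces in N, time in s.
With the tool pointing down it reaches from about 0.35 to 0.875 m from the base axis. Payload 4.2 kg.
Tool frame: the origin (TCP) lies midway between the tips of the shut fingers; the grasp point (between the pads) lies robot.grip_depth behind it (robot.grip_depth is the distance from the TCP to the grasp point, in m); z points along the fingers, y is the direction in which the jaws open and shut (so a half turn about z gives the same grasp; the last joint's range is limited). The gripper opens to 85 mm and grips with 20 to 120 N. Pads are 22 mm wide; open, the fingers measure 114 mm over their backs; the gripper's body (76 mm by 85 mm) begins 54 mm behind the grasp point. The pads swing forward as they close: fully open they stand 13 mm farther back than shut.
Start: joints at [-1.018, 0.385, 0.008, 0, -1.194, -0.259], TCP at [0.181, -0.598, 0.231] pointing down, gripper open.
Joint ranges: [-3.14, 3.14], [-1.21, 2.06], [-1.07, 1.41], [-3.16, 2.05], [-2.99, -0.16], [-3.1, 3.1]. Speed limits (rad/s): [2.79, 2.79, 3.14, 3.14, 3.14, 3.14].

## Interface

Orientations are given as a unit quaternion [x, y, z, w].
In Python, from workcell import robot, camera, get_calibration, workorder gives the robot as it stands. The module is installed in compiled form; this text tells all that it offers.
- The arm moves only by the tool drive_tool, never from a script. Its argument "moves" is a list of rows, each an object of numbers: "claw": the finger opening in cm, from 0 to 8.54; "tx", "ty", "tz": the shift along the tool's x, y, z in cm; "ax", "ay", "az": the turn, a rotation vector about the tool's x, y, z in degrees. In form: [{"claw": .., "tx": .., "ty": .., "tz": .., "ax": .., "ay": .., "az": ..}, ...]. A call has exactly 8 rows; each row is the pose to reach, as a shift and turn from the pose commanded when the call began, along the tool's axes at that moment; what a row does not reach only later rows make up. A row lasts 1/12 s, in which the tool goes at most 41.7 mm and 7.16 degrees, less where a joint would pass 70% of its speed; a pose out of reach is approached as far as the arm can. A call with a gripper value outside its range is refused whole. The fingers move at their own pace and stop on an object; "squeeze" is the grip in N (left out, the last holds). Time passes only in rows, so rows that repeat a pose let the fingers close, or fill a call up. It gives the time, the measured TCP pose, the force and the opening at its end, in the units of the state.
- robot.get_obs(): the state, without advancing time (a new reading comes with each control period).
- camera(name): name is "side" or "top" or "wrist"; returns the picture (480x640x3 uint8, red, green, blue); there is no depth.
- get_calibration(name): a dict with "fx", "fy", "cx", "cy" (pixels), "rvec" (rotation vector, rad) and "tvec" (3), from world to camera coordinates, as OpenCV has them. Camera axes: x right, y down, z forward; pixel columns grow to the right and rows downward; lengths in m; the calibration is good to about 2 mm. A picture is of the moment at which its call begins: read the wrist's pose just before it. get_calibration takes no time and is no camera call; for the wrist camera it gives the pose at the moment of the call.
- workorder.finish_job(): hands the job in, once; it reports no verdict.
The state is a dict: "clock": time; "qpos": joint angles; "joint_vel": joint speeds; "tau": joint torques, N m; "tcp_pos": TCP position; "tool_rot": TCP orientation; "ft_force": force on the tool from outside, world axes, zero at the start; "ft_torque": the same for the moment, N m; "width": finger opening in m.
Only numpy, scipy, OpenCV 4.12 (cv2) and the standard library are available. Lean on these libraries where they do the work, as an engineer would, in place of code of your own. Each camera call takes 0.05 s, during which the arm holds its last target.

## Working session

There is one attempt and no reset: what is moved stays moved. The work goes in short steps, Python scripts to look and compute and a tool call to move; the robot and the scene stay as the last step left them, time stands still between calls to the robot, and variables do not carry over. Pictures are saved under pics/ and viewed, and the job is handed in when it is done.

Besides the shell and the picture viewer there is one more tool, called after "Emit:" by a JSON object that holds its "api" and its "payload", one argument or row to a line. drive_tool: Moves the arm, as the interface text tells. Its arguments: {"type":"object","properties":{"moves":{"type":"array"},"squeeze":{"type":"number"}},"required":["moves"]}

```bash
mkdir -p pics
python3 - <<'E'
from workcell import robot,camera,get_calibration
import cv2
o=robot.get_obs();print(o); print(robot.grip_depth)
for n in("side","top","wrist"):
    print(n,get_calibration(n)); cv2.imwrite(f"pics/{n}0.png",camera(n)[:,:,::-1])
E
```

```text
{'clock': 0.0, 'qpos': array([-1.01837930e+00,  3.85567258e-01,  6.65016441e-03, -4.93837055e-04,
       -1.19401640e+00, -2.58584482e-01]), 'joint_vel': array([ 0.00049566, -0.00075481,  0.00037662,  0.00079376,  0.00115709,
        0.00028965]), 'tau': array([-7.26508715e-04, -3.92285872e+01,  1.88400489e+01,  4.18620408e+00,
       -4.66934434e-03, -5.77477820e-06]), 'tcp_pos': array([ 0.18085612, -0.59765764,  0.23022542]), 'tool_rot': array([-1.46298128e-01,  9.89239942e-01,  1.07246202e-03, -2.10644937e-04]), 'ft_force': array([-0.1368587 ,  1.00146494, -0.54923326]), 'ft_torque': array([ 0.04443035,  0.04173585, -0.00364226]), 'width': 0.08550308552347258}
0.0187
side {'fx': 589.2074478733895, 'fy': 589.2074478733895, 'cx': 324.3648565425947, 'cy': 244.22553863993275, 'rvec': array([ 0.18204647, -2.67109943,  1.55938221]), 'tvec': array([0.53314206, 0.20455305, 1.20132207])}
top {'fx': 606.9614556892855, 'fy': 606.9614556892855, 'cx': 324.2574126999723, 'cy': 230.5922918529092, 'rvec': array([ 2.1854977 , -2.19430347,  0.08361742]), 'tvec': array([-0.15033394,  0.55096805,  1.42149371])}
wrist {'fx': 357.1450304156787, 'fy': 357.1450304156787, 'cx': 321.218088189366, 'cy': 236.68346964115977, 'rvec': array([-1.76470187, -2.37707906, -0.3333499 ]), 'tvec': array([ 0.62431374, -0.03540047,  0.37971477])}
```

View pics/side0.png

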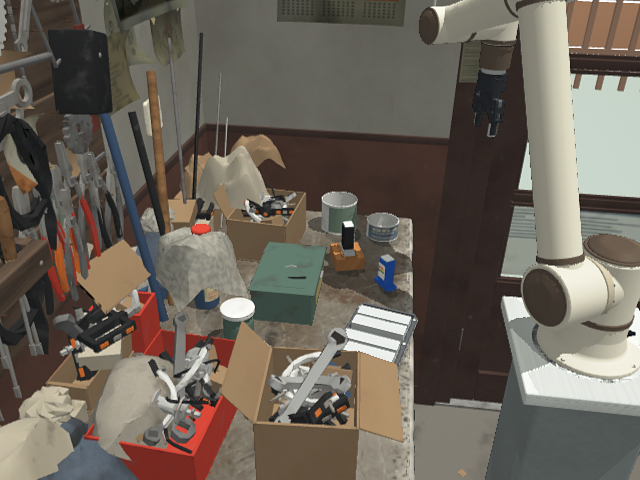

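View pics/top0.png

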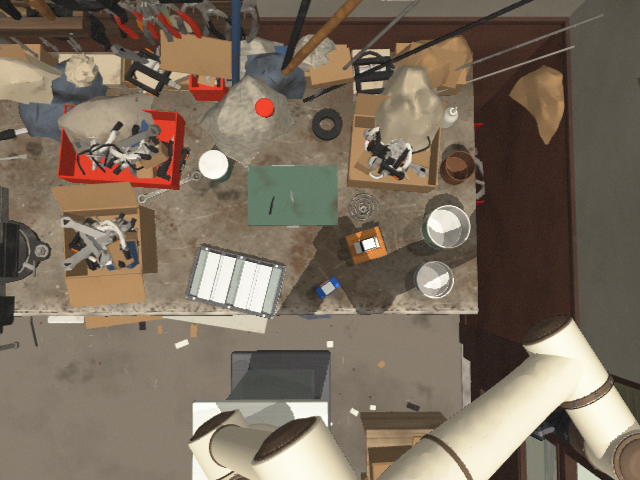

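View pics/wrist0.png

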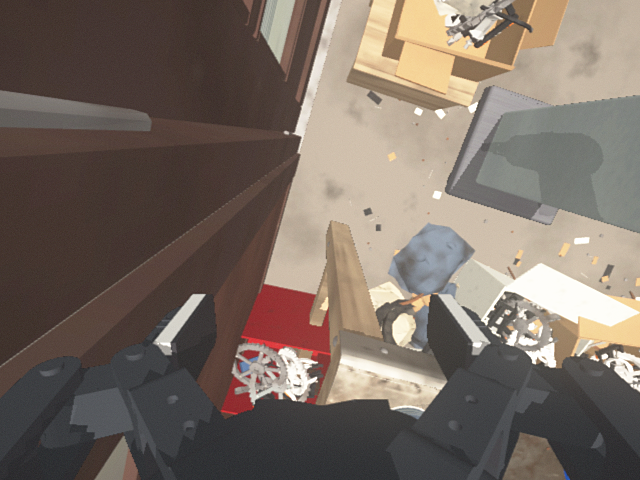

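The side and top views show two candidates. The black and white gauge on an orange-brown block is at top (367,245), side (348,237). A blue look-alike is at top (328,288), side (386,272). The black one on the wooden block fits the description. The fixture is at top (236,280). I'll confirm with crops.

Run:
```python
import cv2
t=cv2.imread("pics/top0.png");s=cv2.imread("pics/side0.png")
cv2.imwrite("pics/c1.png",cv2.resize(t[215:305,310:430],None,fx=6,fy=6,interpolation=2))
cv2.imwrite("pics/c2.png",cv2.resize(t[235:325,180:300],None,fx=6,fy=6,interpolation=2))
cv2.imwrite("pics/c3.png",cv2.resize(s[205:305,310:420],None,fx=6,fy=6,interpolation=2)[:600])
```

```text
(no output)
```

View pics/c1.png

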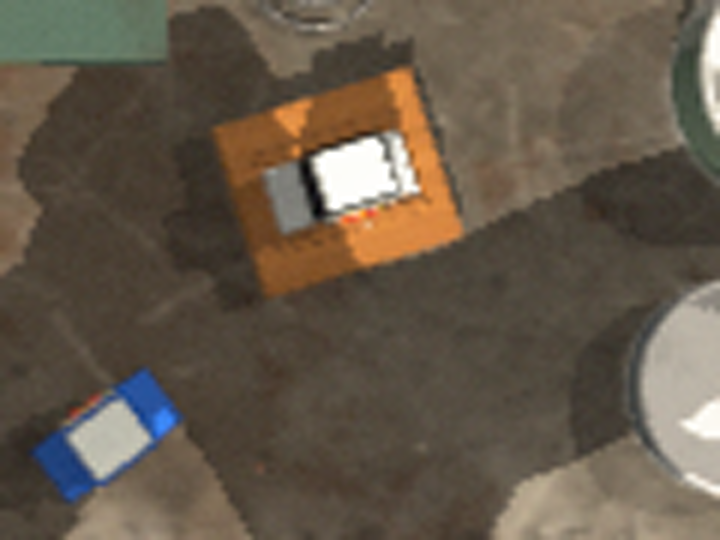

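View pics/c2.png

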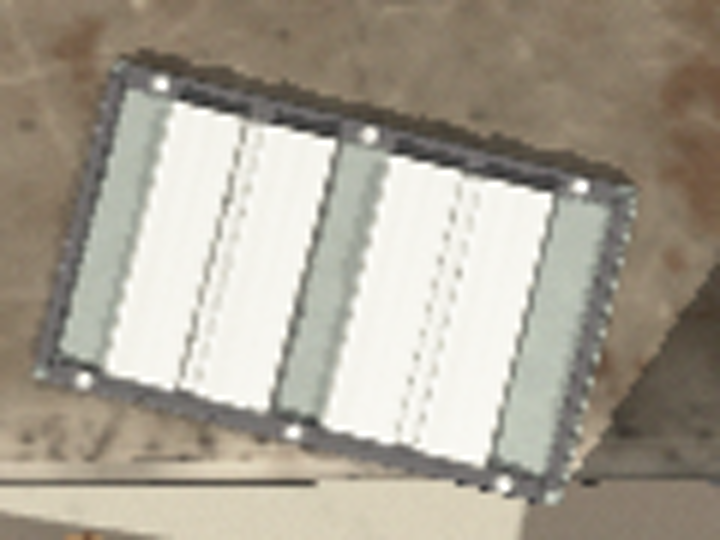

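View pics/c3.png

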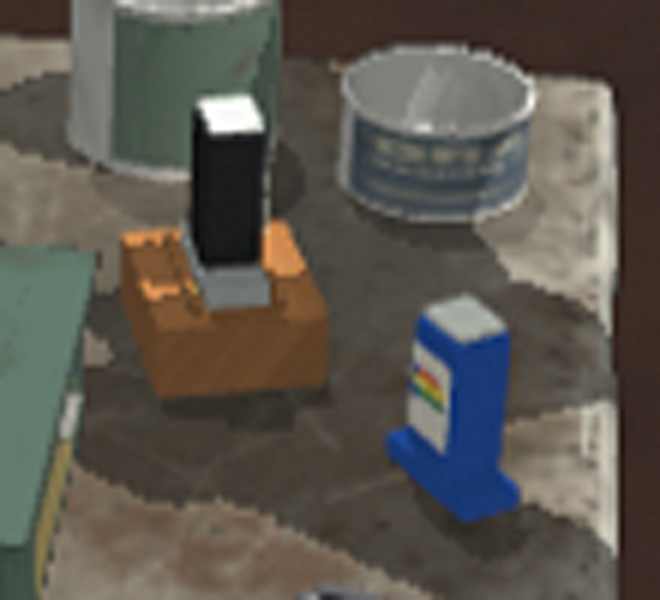

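```bash
cat > h.py <<'E'
import numpy as np,cv2
from workcell import robot,camera,get_calibration
def ray(c,uv,z):
    R=cv2.Rodrigues(np.array(c["rvec"]))[0];t=np.array(c["tvec"])
    C=-R.T@t; d=R.T@np.array([(uv[0]-c["cx"])/c["fx"],(uv[1]-c["cy"])/c["fy"],1])
    return C+d*(z-C[2])/d[2]
def proj(c,P):
    return cv2.projectPoints(np.atleast_2d(np.array(P,float)),np.array(c["rvec"]),np.array(c["tvec"]),np.array([[c["fx"],0,c["cx"]],[0,c["fy"],c["cy"]],[0,0,1.]]),None)[0].reshape(-1,2)
E
python3 - <<'E'
from h import *
c=get_calibration("top")
f=lambda L,o,z:np.array([ray(c,(u/6+o[0],v/6+o[1]),z) for u,v in L])
b=f([(217,130),(408,68),(462,238),(268,295)],(310,215),.032)
print("block",b.mean(0),[np.linalg.norm(b[i]-b[i-1]) for i in range(4)], np.arctan2(*( (b[0]-b[1]+b[3]-b[2])[:2]*[-1,1])))
g=f([(310,148),(398,130),(410,195),(322,218)],(310,215),.109)
print("top",g,g.mean(0))
x=f([(122,65),(632,190),(555,498),(40,375)],(180,235),.03)
print("fix",x.mean(0),[np.linalg.norm(x[i]-x[i-1]) for i in range(4)], np.arctan2(*( (x[0]-x[1]+x[3]-x[2])[:2]*[-1,1])))
# grooves
gr=f([(253,130),(190,388),(468,182),(408,442)],(180,235),.03)
th=np.arctan2(*((x[0]-x[1]+x[3]-x[2])[:2]*[-1,1]));M=np.array([[np.cos(th),np.sin(th)],[-np.sin(th),np.cos(th)]])
print((M@(gr-x.mean(0))[:,:2].T).T)
r=f([(165,103),(335,145),(105,370),(272,412),(388,157),(552,195),(325,425),(492,465)],(180,235),.03)
print((M@(r-x.mean(0))[:,:2].T).T)
s=get_calibration("side")
sg=[ray(s,(u/6+310,v/6+205),.109) for u,v in[(194,98),(250,97),(262,130),(205,133)]];print(sg,np.mean(sg,0))
E
```

```text
block [ 0.51415431 -0.25152648  0.032     ] [np.float64(0.06756281022287304), np.float64(0.0789619148803326), np.float64(0.06988367442959324), np.float64(0.07925518655082399)] 0.295468559836462
top [[ 0.52363262 -0.2350267   0.109     ]
 [ 0.53019363 -0.26775136  0.109     ]
 [ 0.5060475  -0.2719557   0.109     ]
 [ 0.49765484 -0.23925213  0.109     ]] [ 0.51438215 -0.25349647  0.109     ]
fix [0.42999207 0.05417147 0.03      ] [np.float64(0.12445658880939305), np.float64(0.205705449651485), np.float64(0.12308050198621649), np.float64(0.20618069418156765)] -0.24068431139458507
[[ 0.04957518  0.0463949 ]
 [-0.05346567  0.04556926]
 [ 0.04955665 -0.04020986]
 [-0.05390483 -0.04192601]]
[[ 0.05175004  0.0824226 ]
 [ 0.0513995   0.01381364]
 [-0.05444074  0.07941828]
 [-0.05501426  0.01229654]
 [ 0.05170491 -0.00745963]
 [ 0.05232065 -0.07333511]
 [-0.05507266 -0.00896165]
 [-0.05489586 -0.07581682]]
[array([ 0.52750253, -0.25239335,  0.109     ]), array([ 0.50536621, -0.25697931,  0.109     ]), array([ 0.49832425, -0.22942178,  0.109     ]), array([ 0.52031846, -0.22320545,  0.109     ])] [ 0.51287786 -0.24049997  0.109     ]
```

```bash
cat >> h.py <<'E'
from scipy.spatial.transform import Rotation as Ro
def goal(p,yaw,o=None):
    "shift in tool axes cm and az deg to reach tcp p with tool y at yaw (tool down)"
    o=o or robot.get_obs(); R=Ro.from_quat(o["tool_rot"]).as_matrix()
    n=np.array([-np.sin(yaw/2),np.cos(yaw/2),0]) ; T=2*np.outer(n,n)-np.eye(3)
    return (R.T@(np.array(p)-o["tcp_pos"])*100).round(2), np.degrees(Ro.from_matrix(R.T@T).as_rotvec()).round(2)
def st():
    o=robot.get_obs(); R=Ro.from_quat(o["tool_rot"]).as_matrix()
    print(round(o["clock"],2),o["tcp_pos"].round(4),"yaw",round(np.arctan2(-R[0,1],R[1,1]),4),"z",R[:,2].round(4),"F",o["ft_force"].round(2),o["ft_torque"].round(2),"w",round(o["width"],4),"q",o["qpos"].round(2))
    return o
E
python3 - <<'E'
from h import *
o=st(); c=get_calibration("wrist");R=cv2.Rodrigues(c["rvec"])[0];C=-R.T@c["tvec"];T=Ro.from_quat(o["tool_rot"]).as_matrix()
print(T.T@(C-o["tcp_pos"]),T.T@R.T[:,2]); print(goal((.514,-.252,.21),.293))
E
```

```text
0.15 [ 0.1809 -0.5978  0.2305] yaw 0.2937 z [-6.0e-04  1.6e-03 -1.0e+00] F [-0.25 -0.02  0.42] [-0.03  0.01 -0.04] w 0.0853 q [-1.02  0.39  0.01 -0.   -1.19 -0.26]
[ 0.06959564 -0.00056621 -0.14293603] [-2.73252829e-01  7.92851305e-04  9.61941923e-01]
(array([-41.9 ,  23.45,   2.08]), array([ 0.1 , -0.01,  0.04]))
```

Emit:
{"api": "drive_tool", "payload": {
  "moves": [
    {"tx": -3,"ty": 1.7,"tz": 0},
    {"tx": -6.5,"ty": 3.6,"tz": 0},
    {"tx": -10,"ty": 5.6,"tz": 0},
    {"tx": -13.5,"ty": 7.5,"tz": 0},
    {"tx": -17,"ty": 9.5,"tz": 0},
    {"tx": -20.5,"ty": 11.5,"tz": 0},
    {"tx": -24,"ty": 13.4,"tz": 0},
    {"tx": -27.5,"ty": 15.4,"tz": 0}
  ]
}}

```text
validation failed for argument at $.mo...
```

Emit:
{"api": "drive_tool", "payload": {
  "moves": [
    {"tx": -3,"ty": 1.7,"tz": 0.3},
    {"tx": -6,"ty": 3.4,"tz": 0.6},
    {"tx": -9,"ty": 5.0,"tz": 0.9},
    {"tx": -11.5,"ty": 6.4,"tz": 1.2},
    {"tx": -13.4,"ty": 7.5,"tz": 1.5},
    {"tx": -14.4,"ty": 8.05,"tz": 1.8},
    {"tx": -14.4,"ty": 8.05,"tz": 1.8},
    {"tx": -14.4,"ty": 8.05,"tz": 1.8}
  ]
}}

```text
validation failed for argument at $.mo...
```

Run:
```python
from h import *
st();c=get_calibration("wrist");im=camera("wrist")
cv2.imwrite("pics/w1.png",im[:,:,::-1]);np.save("w1.npy",c,allow_pickle=True)
st()
```

```text
0.15 [ 0.1809 -0.5978  0.2305] yaw 0.2937 z [-6.0e-04  1.6e-03 -1.0e+00] F [-0.25 -0.02  0.42] [-0.03  0.01 -0.04] w 0.0853 q [-1.02  0.39  0.01 -0.   -1.19 -0.26]
0.2 [ 0.1809 -0.5979  0.2306] yaw 0.2937 z [-5.0e-04  1.3e-03 -1.0e+00] F [ 0.44 -0.67  0.27] [-0.04  0.04  0.01] w 0.0853 q [-1.02  0.39  0.01 -0.   -1.19 -0.26]
```

View pics/w1.png

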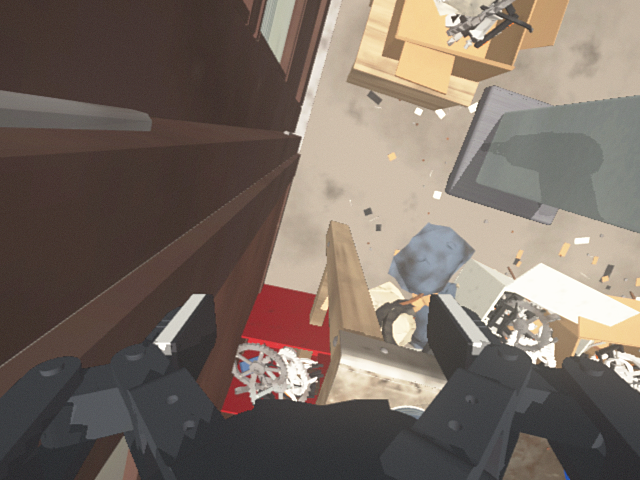

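The view is unchanged because the move was refused; every key seems to be required.

Emit:
{"api": "drive_tool", "payload": {
  "moves": [
    {"claw": 8.5,"tx": -3,"ty": 1.7,"tz": 0,"ax": 0,"ay": 0,"az": 0},
    {"claw": 8.5,"tx": -6.5,"ty": 3.6,"tz": 0,"ax": 0,"ay": 0,"az": 0},
    {"claw": 8.5,"tx": -10,"ty": 5.6,"tz": 0,"ax": 0,"ay": 0,"az": 0},
    {"claw": 8.5,"tx": -13.5,"ty": 7.5,"tz": 0,"ax": 0,"ay": 0,"az": 0},
    {"claw": 8.5,"tx": -17,"ty": 9.5,"tz": 0,"ax": 0,"ay": 0,"az": 0},
    {"claw": 8.5,"tx": -20.5,"ty": 11.5,"tz": 0,"ax": 0,"ay": 0,"az": 0},
    {"claw": 8.5,"tx": -24,"ty": 13.4,"tz": 0,"ax": 0,"ay": 0,"az": 0},
    {"claw": 8.5,"tx": -27.5,"ty": 15.4,"tz": 0,"ax": 0,"ay": 0,"az": 0}
  ]
}}

```text
clock: 0.87
tcp_pos: [0.4006, -0.3695, 0.2314]
tool_rot: [-0.146, 0.989, -0.0, 0.0]
ft_force: [0.0, -0.4, 0.4]
width: 0.0851
```

Emit:
{"api": "drive_tool", "payload": {
  "moves": [
    {"claw": 8.5,"tx": -3,"ty": 1.7,"tz": 0.3,"ax": 0,"ay": 0,"az": 0},
    {"claw": 8.5,"tx": -6,"ty": 3.4,"tz": 0.6,"ax": 0,"ay": 0,"az": 0},
    {"claw": 8.5,"tx": -9,"ty": 5.0,"tz": 0.9,"ax": 0,"ay": 0,"az": 0},
    {"claw": 8.5,"tx": -11.5,"ty": 6.4,"tz": 1.2,"ax": 0,"ay": 0,"az": 0},
    {"claw": 8.5,"tx": -13.4,"ty": 7.5,"tz": 1.5,"ax": 0,"ay": 0,"az": 0},
    {"claw": 8.5,"tx": -14.4,"ty": 8.05,"tz": 1.8,"ax": 0,"ay": 0,"az": 0},
    {"claw": 8.5,"tx": -14.4,"ty": 8.05,"tz": 1.8,"ax": 0,"ay": 0,"az": 0},
    {"claw": 8.5,"tx": -14.4,"ty": 8.05,"tz": 1.8,"ax": 0,"ay": 0,"az": 0}
  ]
}}

```text
clock: 1.53
tcp_pos: [0.5139, -0.2523, 0.2129]
tool_rot: [-0.147, 0.989, 0.0, -0.001]
ft_force: [-0.9, -0.6, 0.9]
width: 0.0848
```

Run:
```python
from h import *
st();c=get_calibration("wrist");im=camera("wrist")
cv2.imwrite("pics/w2.png",im[:,:,::-1]);np.save("w2.npy",c,allow_pickle=True)
```

```text
1.53 [ 0.5139 -0.2523  0.2129] yaw 0.2945 z [-1.3e-03  2.0e-04 -1.0e+00] F [-0.92 -0.55  0.9 ] [-0.02  0.   -0.02] w 0.0848 q [-0.17  0.31 -0.15  0.   -1.11 -1.1 ]
```

View pics/w2.png

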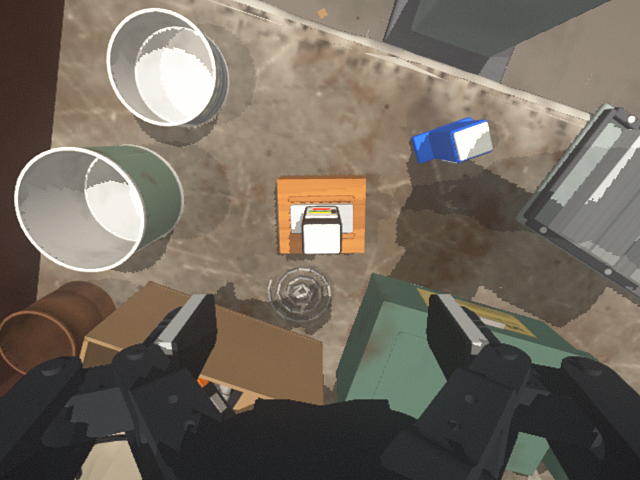

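The black gauge stands on the orange block at (322,228), scale facing up in the image, well aligned with the jaws. The blue look-alike is at (460,142). Enlarged to measure:

Run:
```python
import cv2
t=cv2.imread("pics/w2.png")
cv2.imwrite("pics/c4.png",cv2.resize(t[170:265,265:380],None,fx=6,fy=6,interpolation=2))
```

```text
(no output)
```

View pics/c4.png

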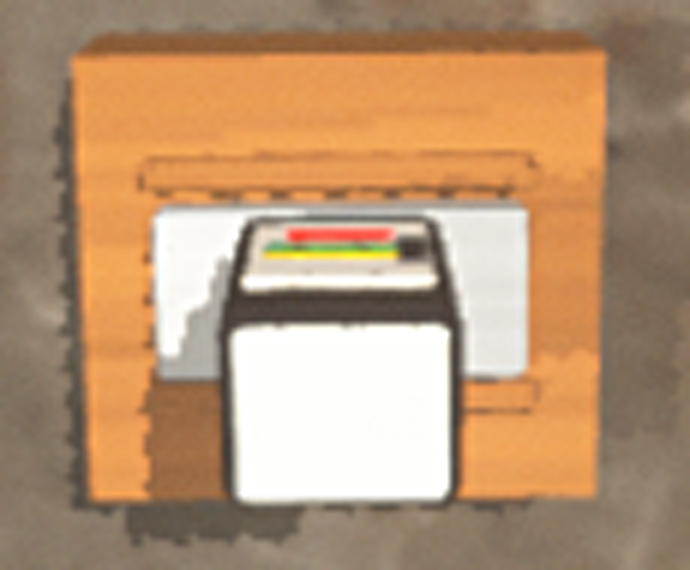

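Run:
```python
from h import *
c=np.load("w2.npy",allow_pickle=True).item()
f=lambda L,z:np.array([ray(c,(u/6+265,v/6+170),z) for u,v in L])
yaw=.2945;M=np.array([[np.cos(yaw),np.sin(yaw)],[-np.sin(yaw),np.cos(yaw)]]);p0=np.array([.5139,-.2523])
for n,L,z in[("cap",[(228,322),(457,322),(457,503),(231,503)],.109),("foot-x edge",[(154,206),(527,206)],.042),("foot top back",[(160,380),(527,380)],.042),("blocktop",[(73,55),(605,52),(598,497),(90,497)],.032)]:
    p=f(L,z)[:,:2]; print(n,((p-p0)@M.T*1000).round(1).tolist(),p.mean(0).round(4))
```

```text
cap [[-9.2, -13.2], [-9.2, 13.9], [13.4, 14.3], [13.4, -13.2]] [ 0.5158 -0.2513]
foot-x edge [[-10.6, -27.4], [-10.6, 28.0]] [ 0.5037 -0.2551]
foot top back [[16.2, -27.1], [16.2, 28.6]] [ 0.5292 -0.2469]
blocktop [[-31.7, -39.9], [-32.2, 40.0], [38.2, 41.3], [38.2, -39.5]] [ 0.5168 -0.2509]
```

Emit:
{"api": "drive_tool", "payload": {
  "moves": [
    {"claw": 8.5,"tx": -0.25,"ty": 0.04,"tz": 2.5,"ax": 0,"ay": 0,"az": 0},
    {"claw": 8.5,"tx": -0.25,"ty": 0.04,"tz": 5.0,"ax": 0,"ay": 0,"az": 0},
    {"claw": 8.5,"tx": -0.25,"ty": 0.04,"tz": 7.5,"ax": 0,"ay": 0,"az": 0},
    {"claw": 8.5,"tx": -0.25,"ty": 0.04,"tz": 10,"ax": 0,"ay": 0,"az": 0},
    {"claw": 8.5,"tx": -0.25,"ty": 0.04,"tz": 12.5,"ax": 0,"ay": 0,"az": 0},
    {"claw": 8.5,"tx": -0.25,"ty": 0.04,"tz": 14.5,"ax": 0,"ay": 0,"az": 0},
    {"claw": 8.5,"tx": -0.25,"ty": 0.04,"tz": 15.5,"ax": 0,"ay": 0,"az": 0},
    {"claw": 8.5,"tx": -0.25,"ty": 0.04,"tz": 15.5,"ax": 0,"ay": 0,"az": 0}
  ]
}}

```text
clock: 2.25
tcp_pos: [0.5142, -0.2519, 0.0562]
tool_rot: [-0.145, 0.989, 0.001, -0.002]
ft_force: [0.0, -0.1, 0.8]
width: 0.0851
```

Run:
```python
from h import *
st();im=camera("wrist");cv2.imwrite("pics/w3.png",im[:,:,::-1])
```

```text
2.25 [ 0.5142 -0.2519  0.0562] yaw 0.2918 z [-0.0048  0.0011 -1.    ] F [ 0.04 -0.12  0.8 ] [0.04 0.01 0.04] w 0.0851 q [-0.17  0.48 -0.33 -0.   -0.76 -1.11]
```

View pics/w3.png

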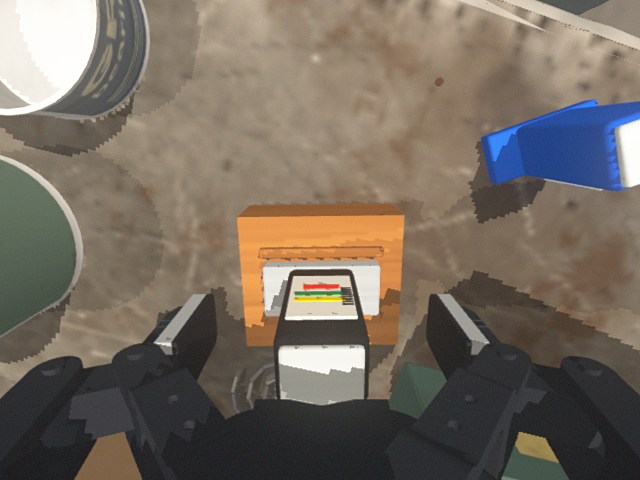

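The gauge is centred between the jaws at (322,330). Closing gently.

Emit:
{"api": "drive_tool", "payload": {
  "moves": [
    {"claw": 5,"tx": 0,"ty": 0,"tz": 0,"ax": 0,"ay": 0,"az": 0},
    {"claw": 3.5,"tx": 0,"ty": 0,"tz": 0,"ax": 0,"ay": 0,"az": 0},
    {"claw": 2.5,"tx": 0,"ty": 0,"tz": 0,"ax": 0,"ay": 0,"az": 0},
    {"claw": 2.5,"tx": 0,"ty": 0,"tz": 0,"ax": 0,"ay": 0,"az": 0},
    {"claw": 2.5,"tx": 0,"ty": 0,"tz": 0,"ax": 0,"ay": 0,"az": 0},
    {"claw": 2.5,"tx": 0,"ty": 0,"tz": 0,"ax": 0,"ay": 0,"az": 0},
    {"claw": 2.5,"tx": 0,"ty": 0,"tz": 0,"ax": 0,"ay": 0,"az": 0},
    {"claw": 2.5,"tx": 0,"ty": 0,"tz": 0,"ax": 0,"ay": 0,"az": 0}
  ],
  "squeeze": 40
}}

```text
clock: 2.97
tcp_pos: [0.517, -0.2513, 0.0593]
tool_rot: [-0.147, 0.989, -0.0, 0.001]
ft_force: [0.3, 0.5, 5.0]
width: 0.0298
```

Run:
```python
from h import *
st();im=camera("wrist");cv2.imwrite("pics/w4.png",im[:,:,::-1])
```

```text
2.97 [ 0.517  -0.2513  0.0593] yaw 0.2943 z [ 1.4e-03 -5.0e-04 -1.0e+00] F [0.27 0.5  5.04] [0.51 0.23 0.03] w 0.0298 q [-0.17  0.48 -0.33  0.   -0.76 -1.11]
```

View pics/w4.png

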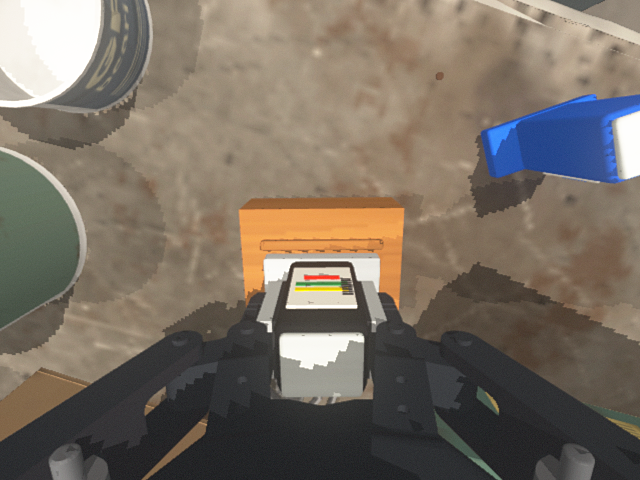

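Width 29.8 mm, so the gauge is held, with red above green (probe out). Lifting.

Emit:
{"api": "drive_tool", "payload": {
  "moves": [
    {"claw": 2.5,"tx": 0,"ty": 0,"tz": -0.5,"ax": 0,"ay": 0,"az": 0},
    {"claw": 2.5,"tx": 0,"ty": 0,"tz": -1.5,"ax": 0,"ay": 0,"az": 0},
    {"claw": 2.5,"tx": 0,"ty": 0,"tz": -3,"ax": 0,"ay": 0,"az": 0},
    {"claw": 2.5,"tx": 0,"ty": 0,"tz": -5,"ax": 0,"ay": 0,"az": 0},
    {"claw": 2.5,"tx": 0,"ty": 0,"tz": -7,"ax": 0,"ay": 0,"az": 0},
    {"claw": 2.5,"tx": 0,"ty": 0,"tz": -9,"ax": 0,"ay": 0,"az": 0},
    {"claw": 2.5,"tx": 0,"ty": 0,"tz": -10.5,"ax": 0,"ay": 0,"az": 0},
    {"claw": 2.5,"tx": 0,"ty": 0,"tz": -11,"ax": 0,"ay": 0,"az": 0}
  ],
  "squeeze": 40
}}

```text
clock: 3.68
tcp_pos: [0.5169, -0.2515, 0.1704]
tool_rot: [-0.146, 0.989, -0.001, 0.001]
ft_force: [0.3, -0.1, -5.6]
width: 0.0296
```

Run:
```python
from h import *
st();print(goal((.48,.042,.17),-.24))
```

```text
3.68 [ 0.5169 -0.2515  0.1704] yaw 0.2938 z [ 2.8e-03 -6.0e-04 -1.0e+00] F [ 0.29 -0.13 -5.59] [-0.04 -0.15 -0.04] w 0.0296 q [-0.17  0.35 -0.21  0.   -1.01 -1.11]
(array([-4.970e+00,  2.916e+01,  1.000e-02]), array([-0.04,  0.16, 30.59]))
```

Emit:
{"api": "drive_tool", "payload": {
  "moves": [
    {"claw": 2.5,"tx": -0.4,"ty": 2.5,"tz": 0,"ax": 0,"ay": 0,"az": 2},
    {"claw": 2.5,"tx": -1.0,"ty": 6,"tz": 0,"ax": 0,"ay": 0,"az": 6},
    {"claw": 2.5,"tx": -1.7,"ty": 10,"tz": 0,"ax": 0,"ay": 0,"az": 10},
    {"claw": 2.5,"tx": -2.4,"ty": 14,"tz": 0,"ax": 0,"ay": 0,"az": 14},
    {"claw": 2.5,"tx": -3.1,"ty": 18,"tz": 0,"ax": 0,"ay": 0,"az": 19},
    {"claw": 2.5,"tx": -3.8,"ty": 22,"tz": 0,"ax": 0,"ay": 0,"az": 23},
    {"claw": 2.5,"tx": -4.4,"ty": 25.5,"tz": 0,"ax": 0,"ay": 0,"az": 27},
    {"claw": 2.5,"tx": -4.8,"ty": 28,"tz": 0,"ax": 0,"ay": 0,"az": 29.5}
  ]
}}

```text
clock: 4.35
tcp_pos: [0.4795, 0.033, 0.1672]
tool_rot: [0.111, 0.994, -0.0, -0.001]
ft_force: [0.6, -0.7, -6.5]
width: 0.0297
```

Emit:
{"api": "drive_tool", "payload": {
  "moves": [
    {"claw": 2.5,"tx": 0.3,"ty": 0.7,"tz": 0,"ax": 0,"ay": 0,"az": 1},
    {"claw": 2.5,"tx": 0.4,"ty": 1.0,"tz": 0,"ax": 0,"ay": 0,"az": 1.1},
    {"claw": 2.5,"tx": 0.4,"ty": 1.1,"tz": 0,"ax": 0,"ay": 0,"az": 1.1},
    {"claw": 2.5,"tx": 0.4,"ty": 1.1,"tz": 0,"ax": 0,"ay": 0,"az": 1.1},
    {"claw": 2.5,"tx": 0.4,"ty": 1.1,"tz": 0,"ax": 0,"ay": 0,"az": 1.1},
    {"claw": 2.5,"tx": 0.4,"ty": 1.1,"tz": 0,"ax": 0,"ay": 0,"az": 1.1},
    {"claw": 2.5,"tx": 0.4,"ty": 1.1,"tz": 0,"ax": 0,"ay": 0,"az": 1.1},
    {"claw": 2.5,"tx": 0.4,"ty": 1.1,"tz": 0,"ax": 0,"ay": 0,"az": 1.1}
  ]
}}

```text
clock: 5.02
tcp_pos: [0.4798, 0.0416, 0.1682]
tool_rot: [0.12, 0.993, -0.0, -0.0]
ft_force: [0.0, 1.2, -6.1]
width: 0.0297
```

Run:
```python
from h import *
st();c=get_calibration("wrist");im=camera("wrist");cv2.imwrite("pics/w5.png",im[:,:,::-1]);np.save("w5.npy",c,allow_pickle=True)
```

```text
5.02 [0.4798 0.0416 0.1682] yaw -0.2414 z [-2.e-04 -1.e-04 -1.e+00] F [ 0.04  1.23 -6.12] [-0.01  0.04 -0.08] w 0.0297 q [ 0.42  0.2  -0.43 -0.   -0.94 -2.24]
```

View pics/w5.png

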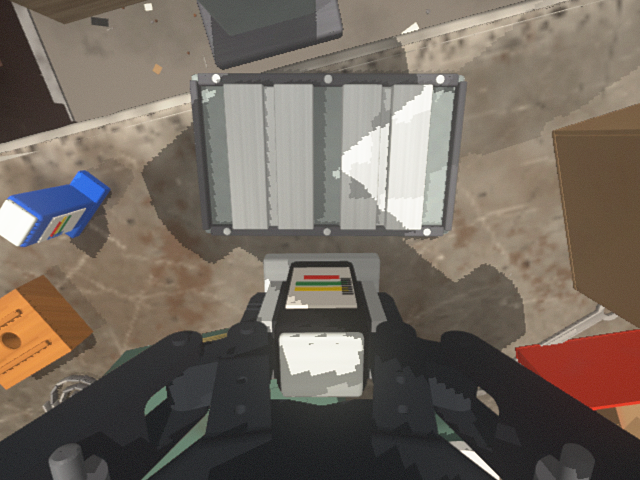

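The fixture fills (192–465, 73–236), with both rails and the grooves visible near columns 271 and 387. Enlarging:

Run:
```python
import cv2
t=cv2.imread("pics/w5.png")
cv2.imwrite("pics/c5.png",cv2.resize(t[70:240,190:330],None,fx=5,fy=5,interpolation=2)[::1])
a=t[75:235,215:335];cv2.imwrite("pics/c5.png",cv2.resize(a,None,fx=5,fy=3.7,interpolation=2))
a=t[75:235,325:445];cv2.imwrite("pics/c6.png",cv2.resize(a,None,fx=5,fy=3.7,interpolation=2))
```

```text
(no output)
```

View pics/c5.png

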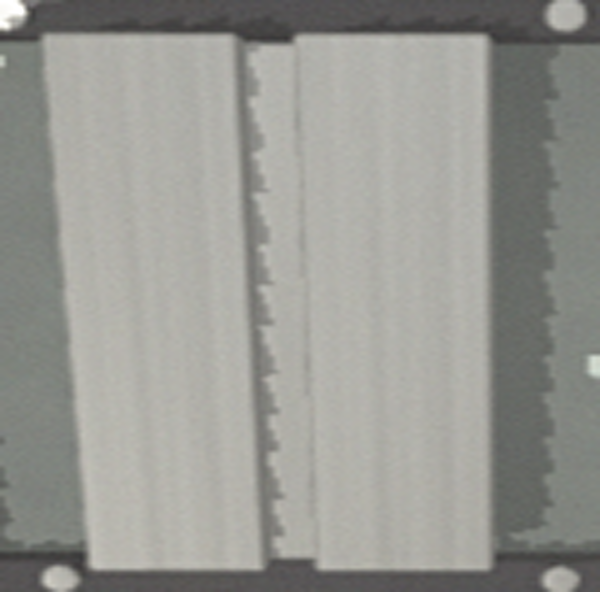

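View pics/c6.png

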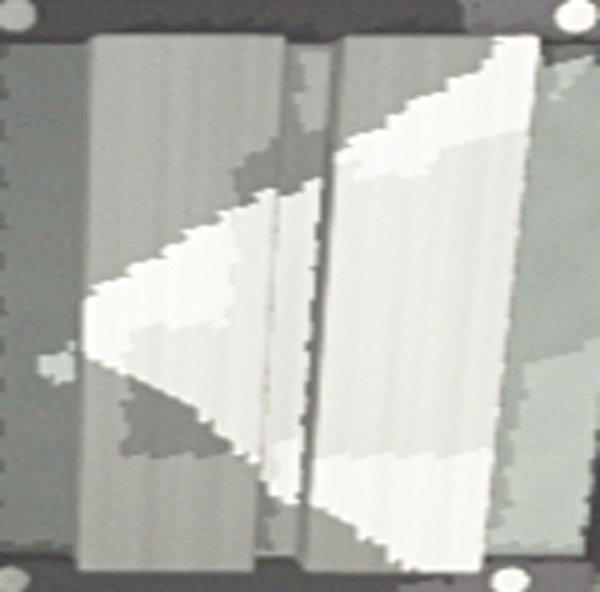

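Run:
```python
from h import *
c=np.load("w5.npy",allow_pickle=True).item()
tcp=np.array([.4798,.0416]);yaw=-.2414;M=np.array([[np.cos(yaw),np.sin(yaw)],[-np.sin(yaw),np.cos(yaw)]])
def f(L,ox): 
    p=np.array([ray(c,(u/5+ox,v/3.7+75),.03)[:2] for u,v in L]); q=((p-tcp)@M.T*1000).round(1); print(q.tolist()); return q
print("R outer L, gL, gR, outer R; far-x(top row) then near")
f([(43,35),(237,35),(296,35),(490,35)],215);f([(90,568),(266,568),(317,568),(492,568)],215)
print("L");f([(92,36),(283,36),(343,36),(540,36)],325);f([(78,570),(254,570),(302,570),(483,570)],325)
print("outer plate");p=np.array([ray(c,x,.03)[:2] for x in[(193,75),(465,76),(450,234),(208,236)]]);print(((p-tcp)@M.T*1000).round(1).tolist())
```

```text
R outer L, gL, gR, outer R; far-x(top row) then near
[[-105.0, -71.8], [-105.0, -43.5], [-105.0, -34.8], [-105.0, -6.5]]
[[3.6, -72.2], [3.6, -43.6], [3.6, -35.3], [3.6, -6.8]]
L
[[-104.9, 15.7], [-104.9, 43.6], [-104.9, 52.3], [-104.9, 81.1]]
[[4.0, 15.3], [4.0, 43.9], [4.0, 51.7], [4.0, 81.2]]
outer plate
[[-111.4, -93.5], [-110.8, 103.9], [8.2, 104.7], [9.9, -93.1]]
```

Run:
```python
from h import *
c=np.load("w5.npy",allow_pickle=True).item()
tcp=np.array([.4798,.0416]);yaw=-.2414;M=np.array([[np.cos(yaw),np.sin(yaw)],[-np.sin(yaw),np.cos(yaw)]])
for n,ox,ys in(("R",215,(-43.5,-35.1)),("L",325,(43.7,52))):
  for x in(-105,3.8):
    for d in(0,5,10):
      print(n,x,d,[((proj(c,[*(tcp+M.T@np.array([x,y])/1000),.03-d/1000])[0]-[ox,75])*[5,3.7]).round(0).tolist() for y in ys])
t=cv2.imread("pics/w5.png")
a=np.hstack([t[180:235,255:295],t[180:235,365:405]]);cv2.imwrite("pics/c7.png",cv2.resize(a,None,fx=10,fy=10,interpolation=0))
```

```text
R -105 0 [[237.0, 35.0], [294.0, 35.0]]
R -105 5 [[242.0, 39.0], [298.0, 39.0]]
R -105 10 [[247.0, 42.0], [303.0, 42.0]]
R 3.8 0 [[267.0, 569.0], [318.0, 569.0]]
R 3.8 5 [[271.0, 563.0], [322.0, 563.0]]
R 3.8 10 [[275.0, 558.0], [325.0, 558.0]]
L -105 0 [[284.0, 35.0], [341.0, 35.0]]
L -105 5 [[278.0, 39.0], [334.0, 39.0]]
L -105 10 [[273.0, 42.0], [328.0, 42.0]]
L 3.8 0 [[253.0, 569.0], [304.0, 569.0]]
L 3.8 5 [[248.0, 563.0], [298.0, 563.0]]
L 3.8 10 [[244.0, 558.0], [293.0, 558.0]]
```

View pics/c7.png

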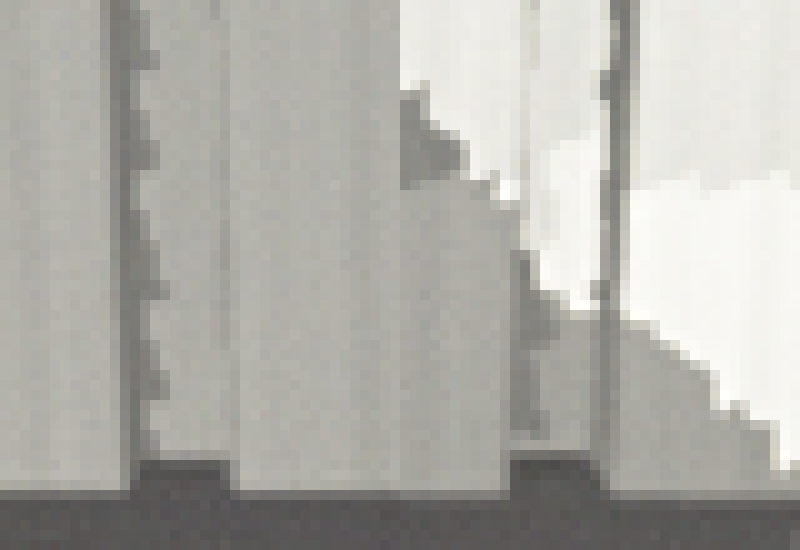

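The end steps suggest the left-bay groove is the deeper one (about 4 px against 3 px), so I'll probe it first. Moving above it.

Emit:
{"api": "drive_tool", "payload": {
  "moves": [
    {"claw": 2.5,"tx": 1.5,"ty": 1.4,"tz": 1,"ax": 0,"ay": 0,"az": 0},
    {"claw": 2.5,"tx": 3.2,"ty": 3.0,"tz": 2,"ax": 0,"ay": 0,"az": 0},
    {"claw": 2.5,"tx": 4.4,"ty": 4.2,"tz": 3.5,"ax": 0,"ay": 0,"az": 0},
    {"claw": 2.5,"tx": 5.0,"ty": 4.8,"tz": 5,"ax": 0,"ay": 0,"az": 0},
    {"claw": 2.5,"tx": 5.0,"ty": 4.8,"tz": 6.5,"ax": 0,"ay": 0,"az": 0},
    {"claw": 2.5,"tx": 5.0,"ty": 4.8,"tz": 7.5,"ax": 0,"ay": 0,"az": 0},
    {"claw": 2.5,"tx": 5.0,"ty": 4.8,"tz": 8.0,"ax": 0,"ay": 0,"az": 0},
    {"claw": 2.5,"tx": 5.0,"ty": 4.8,"tz": 8.0,"ax": 0,"ay": 0,"az": 0}
  ]
}}

```text
clock: 5.73
tcp_pos: [0.4422, 0.1004, 0.0875]
tool_rot: [0.12, 0.993, -0.001, -0.001]
ft_force: [-0.9, -0.3, -5.9]
width: 0.0295
```

Run:
```python
from h import *
o=st();print((Ro.from_euler('z',.2414).as_matrix()@(o["tcp_pos"]-[.4798,.0416,0])*1000).round(1));c=get_calibration("wrist");im=camera("wrist");cv2.imwrite("pics/w6.png",im[:,:,::-1]);np.save("w6.npy",c,allow_pickle=True);cv2.imwrite("pics/s6.png",camera("side")[:,:,::-1])
```

```text
5.73 [0.4422 0.1004 0.0875] yaw -0.2404 z [-0.0019 -0.0013 -1.    ] F [-0.89 -0.33 -5.91] [0.02 0.04 0.  ] w 0.0295 q [ 0.58  0.27 -0.59 -0.   -0.71 -2.39]
[-50.5  48.1  87.5]
```

View pics/w6.png

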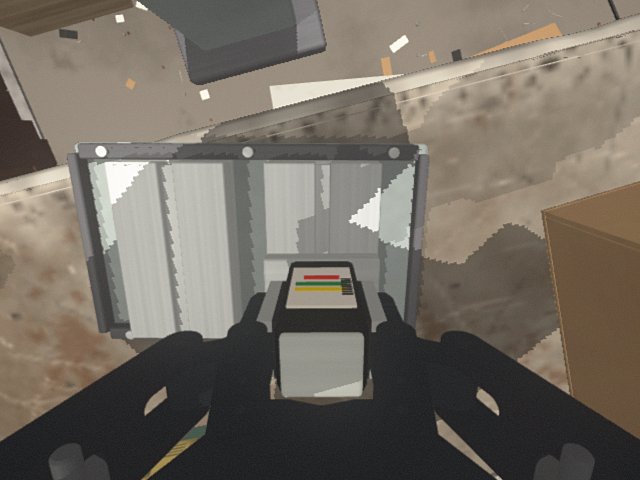

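View pics/s6.png

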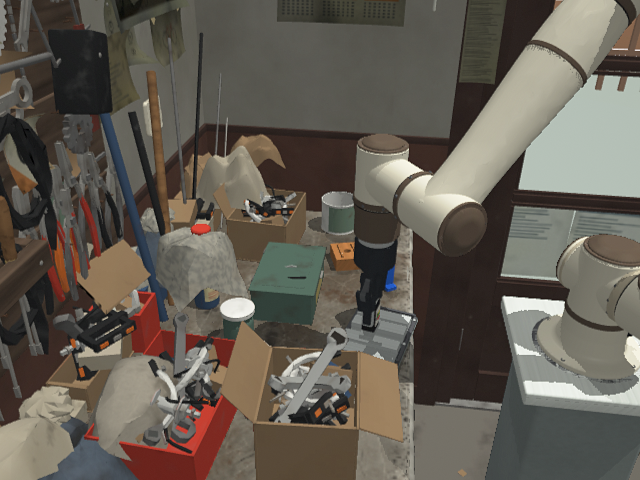

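The held gauge is at (322,320) and the groove shows at (320,165) beyond it. I'll check the alignment in a crop.

Run:
```python
import cv2
t=cv2.imread("pics/w6.png")
cv2.imwrite("pics/c8.png",cv2.resize(t[150:270,255:390],None,fx=5,fy=5,interpolation=2))
```

```text
(no output)
```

View pics/c8.png

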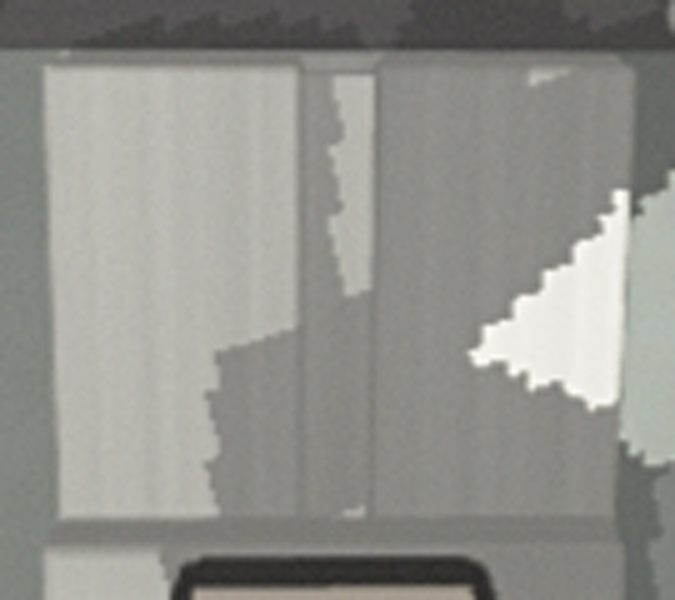

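Run:
```python
from h import *
c=np.load("w6.npy",allow_pickle=True).item()
tcp=np.array([.4422,.1004]);yaw=-.2404;M=np.array([[np.cos(yaw),np.sin(yaw)],[-np.sin(yaw),np.cos(yaw)]])
for z,L in((.03,[(44,67),(299,67),(377,67),(634,67)]),(.03,[(302,510),(371,510),(59,510),(615,510)]),(.07,[(45,548),(622,548)])):
    p=np.array([ray(c,(u/5+255,v/5+150),z)[:2] for u,v in L]); print(((p-tcp)@M.T*1000).round(1).tolist())
```

```text
[[-54.4, -32.3], [-54.4, -4.2], [-54.4, 4.4], [-54.4, 32.7]]
[[-3.0, -4.1], [-3.0, 4.1], [-3.0, -32.8], [-3.1, 32.9]]
[[-12.4, -27.8], [-12.4, 27.0]]
```

Groove centred to 0.2 mm. Descending slowly until just before probe contact.

Emit:
{"api": "drive_tool", "payload": {
  "moves": [
    {"claw": 2.5,"tx": 0,"ty": 0,"tz": 0.3,"ax": 0,"ay": 0,"az": 0},
    {"claw": 2.5,"tx": 0,"ty": 0,"tz": 0.7,"ax": 0,"ay": 0,"az": 0},
    {"claw": 2.5,"tx": 0,"ty": 0,"tz": 1.1,"ax": 0,"ay": 0,"az": 0},
    {"claw": 2.5,"tx": 0,"ty": 0,"tz": 1.5,"ax": 0,"ay": 0,"az": 0},
    {"claw": 2.5,"tx": 0,"ty": 0,"tz": 1.8,"ax": 0,"ay": 0,"az": 0},
    {"claw": 2.5,"tx": 0,"ty": 0,"tz": 2.0,"ax": 0,"ay": 0,"az": 0},
    {"claw": 2.5,"tx": 0,"ty": 0,"tz": 2.0,"ax": 0,"ay": 0,"az": 0},
    {"claw": 2.5,"tx": 0,"ty": 0,"tz": 2.0,"ax": 0,"ay": 0,"az": 0}
  ]
}}

```text
clock: 6.5
tcp_pos: [0.4427, 0.1007, 0.0682]
tool_rot: [0.12, 0.993, -0.0, -0.0]
ft_force: [0.5, 0.2, -6.2]
width: 0.0297
```

Run:
```python
from h import *
o=st()
```

```text
6.5 [0.4427 0.1007 0.0682] yaw -0.2402 z [-2.e-04 -3.e-04 -1.e+00] F [ 0.5   0.18 -6.22] [ 0.04 -0.06 -0.03] w 0.0297 q [ 0.58  0.3  -0.61  0.   -0.66 -2.39]
```

No contact with the tip about 3 mm below the rail's upper face, so the probe is in the groove. Continuing.

Emit:
{"api": "drive_tool", "payload": {
  "moves": [
    {"claw": 2.5,"tx": 0,"ty": 0,"tz": 0.1,"ax": 0,"ay": 0,"az": 0},
    {"claw": 2.5,"tx": 0,"ty": 0,"tz": 0.2,"ax": 0,"ay": 0,"az": 0},
    {"claw": 2.5,"tx": 0,"ty": 0,"tz": 0.3,"ax": 0,"ay": 0,"az": 0},
    {"claw": 2.5,"tx": 0,"ty": 0,"tz": 0.4,"ax": 0,"ay": 0,"az": 0},
    {"claw": 2.5,"tx": 0,"ty": 0,"tz": 0.5,"ax": 0,"ay": 0,"az": 0},
    {"claw": 2.5,"tx": 0,"ty": 0,"tz": 0.5,"ax": 0,"ay": 0,"az": 0},
    {"claw": 2.5,"tx": 0,"ty": 0,"tz": 0.5,"ax": 0,"ay": 0,"az": 0},
    {"claw": 2.5,"tx": 0,"ty": 0,"tz": 0.5,"ax": 0,"ay": 0,"az": 0}
  ]
}}

```text
clock: 7.17
tcp_pos: [0.4427, 0.1008, 0.0633]
tool_rot: [0.12, 0.993, 0.0, 0.0]
ft_force: [-0.7, 0.4, -7.1]
width: 0.0297
```

Run:
```python
from h import *
o=st()
```

```text
7.17 [0.4427 0.1008 0.0633] yaw -0.2403 z [ 1.e-04  0.e+00 -1.e+00] F [-0.65  0.38 -7.11] [0.05 0.03 0.01] w 0.0297 q [ 0.58  0.31 -0.62  0.   -0.64 -2.39]
```

Still free at 8 mm below the face, so this is the deep groove. Pressing gently in small steps.

Emit:
{"api": "drive_tool", "payload": {
  "moves": [
    {"claw": 2.5,"tx": 0,"ty": 0,"tz": 0.1,"ax": 0,"ay": 0,"az": 0},
    {"claw": 2.5,"tx": 0,"ty": 0,"tz": 0.2,"ax": 0,"ay": 0,"az": 0},
    {"claw": 2.5,"tx": 0,"ty": 0,"tz": 0.3,"ax": 0,"ay": 0,"az": 0},
    {"claw": 2.5,"tx": 0,"ty": 0,"tz": 0.4,"ax": 0,"ay": 0,"az": 0},
    {"claw": 2.5,"tx": 0,"ty": 0,"tz": 0.45,"ax": 0,"ay": 0,"az": 0},
    {"claw": 2.5,"tx": 0,"ty": 0,"tz": 0.45,"ax": 0,"ay": 0,"az": 0},
    {"claw": 2.5,"tx": 0,"ty": 0,"tz": 0.45,"ax": 0,"ay": 0,"az": 0},
    {"claw": 2.5,"tx": 0,"ty": 0,"tz": 0.45,"ax": 0,"ay": 0,"az": 0}
  ]
}}

```text
clock: 7.83
tcp_pos: [0.4429, 0.1008, 0.0592]
tool_rot: [0.12, 0.993, 0.0, 0.0]
ft_force: [-1.7, -0.2, 2.6]
width: 0.0297
```

Run:
```python
from h import *
o=st()
```

```text
7.83 [0.4429 0.1008 0.0592] yaw -0.2401 z [ 7.e-04  3.e-04 -1.e+00] F [-1.66 -0.21  2.6 ] [-0.14  0.57  0.01] w 0.0297 q [ 0.58  0.32 -0.62  0.   -0.63 -2.39]
```

Emit:
{"api": "drive_tool", "payload": {
  "moves": [
    {"claw": 2.5,"tx": 0,"ty": 0,"tz": 0.03,"ax": 0,"ay": 0,"az": 0},
    {"claw": 2.5,"tx": 0,"ty": 0,"tz": 0.06,"ax": 0,"ay": 0,"az": 0},
    {"claw": 2.5,"tx": 0,"ty": 0,"tz": 0.09,"ax": 0,"ay": 0,"az": 0},
    {"claw": 2.5,"tx": 0,"ty": 0,"tz": 0.12,"ax": 0,"ay": 0,"az": 0},
    {"claw": 2.5,"tx": 0,"ty": 0,"tz": 0.15,"ax": 0,"ay": 0,"az": 0},
    {"claw": 2.5,"tx": 0,"ty": 0,"tz": 0.15,"ax": 0,"ay": 0,"az": 0},
    {"claw": 2.5,"tx": 0,"ty": 0,"tz": 0.15,"ax": 0,"ay": 0,"az": 0},
    {"claw": 2.5,"tx": 0,"ty": 0,"tz": 0.15,"ax": 0,"ay": 0,"az": 0}
  ]
}}

```text
clock: 8.5
tcp_pos: [0.4428, 0.1008, 0.0573]
tool_rot: [0.12, 0.993, 0.0, 0.0]
ft_force: [-2.3, -0.4, 2.2]
width: 0.0296
```

Run:
```python
from h import *
o=st();im=camera("wrist");cv2.imwrite("pics/w9.png",im[:,:,::-1]);cv2.imwrite("pics/c9.png",cv2.resize(im[240:330,260:390,::-1],None,fx=6,fy=6,interpolation=2))
```

```text
8.5 [0.4428 0.1008 0.0573] yaw -0.2403 z [ 4.e-04  2.e-04 -1.e+00] F [-2.34 -0.44  2.2 ] [-0.11  0.34 -0.03] w 0.0296 q [ 0.58  0.32 -0.62  0.   -0.63 -2.39]
```

View pics/c9.png

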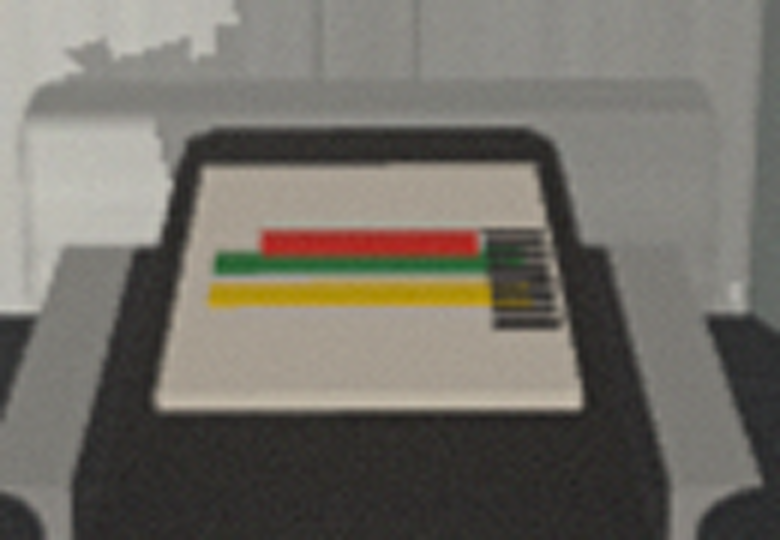

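Red is still about 2 mm above green, so the foot is not flat yet. Pressing on.

Emit:
{"api": "drive_tool", "payload": {
  "moves": [
    {"claw": 2.5,"tx": 0,"ty": 0,"tz": 0.03,"ax": 0,"ay": 0,"az": 0},
    {"claw": 2.5,"tx": 0,"ty": 0,"tz": 0.06,"ax": 0,"ay": 0,"az": 0},
    {"claw": 2.5,"tx": 0,"ty": 0,"tz": 0.09,"ax": 0,"ay": 0,"az": 0},
    {"claw": 2.5,"tx": 0,"ty": 0,"tz": 0.12,"ax": 0,"ay": 0,"az": 0},
    {"claw": 2.5,"tx": 0,"ty": 0,"tz": 0.15,"ax": 0,"ay": 0,"az": 0},
    {"claw": 2.5,"tx": 0,"ty": 0,"tz": 0.15,"ax": 0,"ay": 0,"az": 0},
    {"claw": 2.5,"tx": 0,"ty": 0,"tz": 0.15,"ax": 0,"ay": 0,"az": 0},
    {"claw": 2.5,"tx": 0,"ty": 0,"tz": 0.15,"ax": 0,"ay": 0,"az": 0}
  ]
}}

```text
clock: 9.22
tcp_pos: [0.4429, 0.1008, 0.0573]
tool_rot: [0.12, 0.993, 0.0, 0.0]
ft_force: [-4.2, -0.3, 14.5]
width: 0.0296
```

Run:
```python
from h import *
o=st();im=camera("wrist");cv2.imwrite("pics/w10.png",im[:,:,::-1]);cv2.imwrite("pics/c10.png",cv2.resize(im[240:330,260:390,::-1],None,fx=6,fy=6,interpolation=2))
```

```text
9.22 [0.4429 0.1008 0.0573] yaw -0.2397 z [ 7.e-04 -0.e+00 -1.e+00] F [-4.16 -0.3  14.51] [-0.2   1.64 -0.01] w 0.0296 q [ 0.58  0.32 -0.62  0.   -0.63 -2.39]
```

View pics/c10.png

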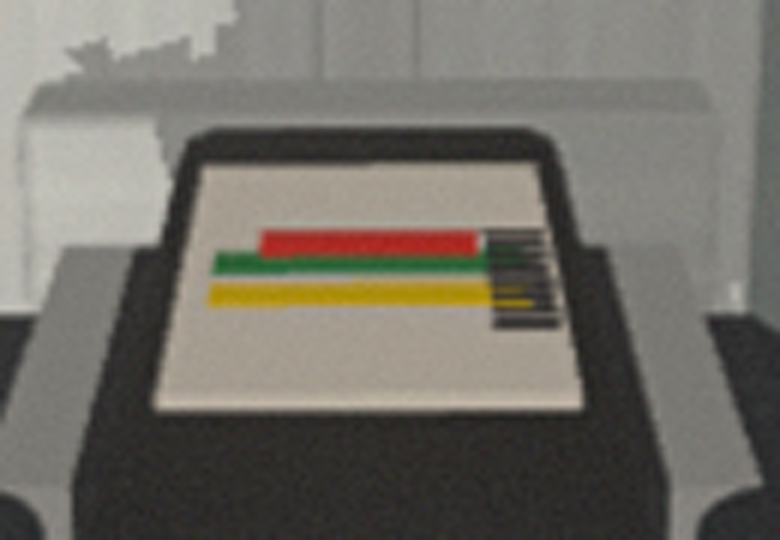

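Force rose to 14.5 N with the TCP stopped at 57.3 mm, the predicted flat height. I'll calibrate the reading against the free state (14 mm).

Run:
```python
import cv2,numpy as np
a=[cv2.imread(f"pics/{n}.png")[255:315,285:360] for n in("w5","w6","w9","w10")]
b=[cv2.resize(x,None,fx=5,fy=5,interpolation=2)[:,:370] for x in a]
cv2.imwrite("pics/c11.png",np.vstack([np.hstack(b[:2]),np.hstack(b[2:])]))
```

```text
(no output)
```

View pics/c11.png

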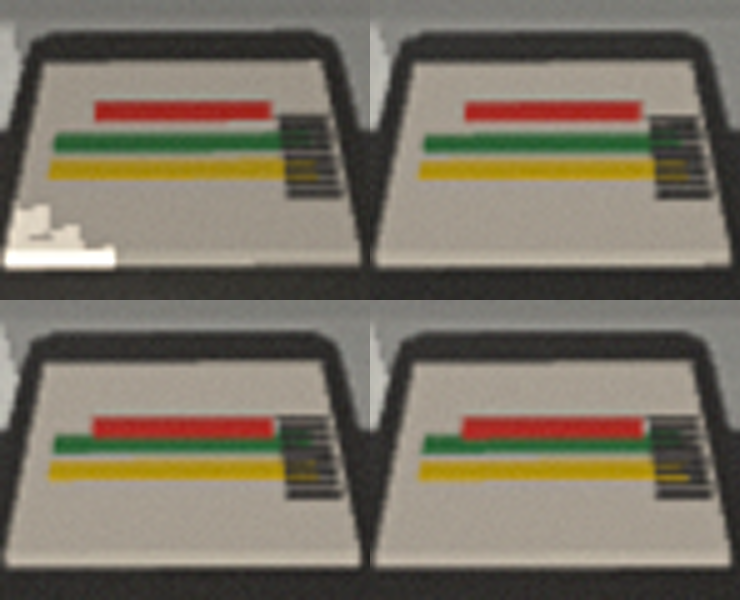

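Against the free state (14 mm, red at row 111), the pointer has moved 16 px. At 5.2 px/mm that is about 3.1 mm, so the reading is about 10.9 mm under load. Allowing up to 1 mm high under load, that is the full 10 mm depth (the shallow groove would read about 5–6). Easing the press slightly, then releasing.

Emit:
{"api": "drive_tool", "payload": {
  "moves": [
    {"claw": 2.5,"tx": 0,"ty": 0,"tz": -0.03,"ax": 0,"ay": 0,"az": 0},
    {"claw": 2.5,"tx": 0,"ty": 0,"tz": -0.06,"ax": 0,"ay": 0,"az": 0},
    {"claw": 2.5,"tx": 0,"ty": 0,"tz": -0.08,"ax": 0,"ay": 0,"az": 0},
    {"claw": 3.0,"tx": 0,"ty": 0,"tz": -0.08,"ax": 0,"ay": 0,"az": 0},
    {"claw": 3.5,"tx": 0,"ty": 0,"tz": -0.08,"ax": 0,"ay": 0,"az": 0},
    {"claw": 4.5,"tx": 0,"ty": 0,"tz": -0.08,"ax": 0,"ay": 0,"az": 0},
    {"claw": 5.5,"tx": 0,"ty": 0,"tz": -0.08,"ax": 0,"ay": 0,"az": 0},
    {"claw": 6,"tx": 0,"ty": 0,"tz": -0.08,"ax": 0,"ay": 0,"az": 0}
  ]
}}

```text
clock: 9.93
tcp_pos: [0.4427, 0.1008, 0.0564]
tool_rot: [0.12, 0.993, -0.0, -0.0]
ft_force: [0.0, -0.2, -0.1]
width: 0.0599
```

Run:
```python
from h import *
o=st();im=camera("wrist");cv2.imwrite("pics/w12.png",im[:,:,::-1])
```

```text
9.93 [0.4427 0.1008 0.0564] yaw -0.2403 z [-1.e-04 -0.e+00 -1.e+00] F [ 0.04 -0.17 -0.13] [-0.03  0.03  0.06] w 0.0599 q [ 0.58  0.32 -0.63 -0.   -0.62 -2.39]
```

View pics/w12.png

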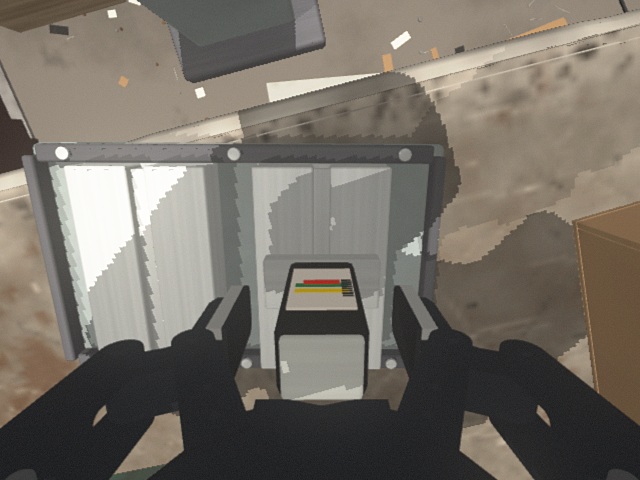

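The gauge stands released in the left groove, centred between the open pads. Retracting straight up.

Emit:
{"api": "drive_tool", "payload": {
  "moves": [
    {"claw": 6.5,"tx": 0,"ty": 0,"tz": -0.5,"ax": 0,"ay": 0,"az": 0},
    {"claw": 6.5,"tx": 0,"ty": 0,"tz": -2,"ax": 0,"ay": 0,"az": 0},
    {"claw": 6.5,"tx": 0,"ty": 0,"tz": -4,"ax": 0,"ay": 0,"az": 0},
    {"claw": 6.5,"tx": 0,"ty": 0,"tz": -6.5,"ax": 0,"ay": 0,"az": 0},
    {"claw": 6.5,"tx": 0,"ty": 0,"tz": -9,"ax": 0,"ay": 0,"az": 0},
    {"claw": 6.5,"tx": 0,"ty": 0,"tz": -11.5,"ax": 0,"ay": 0,"az": 0},
    {"claw": 6.5,"tx": 0,"ty": 0,"tz": -13,"ax": 0,"ay": 0,"az": 0},
    {"claw": 6.5,"tx": 0,"ty": 0,"tz": -13.5,"ax": 0,"ay": 0,"az": 0}
  ]
}}

```text
clock: 10.65
tcp_pos: [0.444, 0.1014, 0.1948]
tool_rot: [0.12, 0.993, 0.002, 0.003]
ft_force: [0.5, 0.1, 0.4]
width: 0.0651
```

Run:
```python
from h import *
o=st();c=get_calibration("wrist");im=camera("wrist");cv2.imwrite("pics/w13.png",im[:,:,::-1]);np.save("w13.npy",c,allow_pickle=True)
cv2.imwrite("pics/c13.png",cv2.resize(im[140:290,240:400,::-1],None,fx=4,fy=4,interpolation=2))
s=camera("side")[:,:,::-1];cv2.imwrite("pics/c14.png",cv2.resize(s[190:390,290:450],None,fx=3,fy=3,interpolation=2))
```

```text
10.65 [0.444  0.1014 0.1948] yaw -0.2398 z [ 0.0056  0.0029 -1.    ] F [0.51 0.1  0.4 ] [-0.01 -0.05  0.07] w 0.0651 q [ 0.58  0.12 -0.45  0.   -0.99 -2.39]
```

View pics/c13.png

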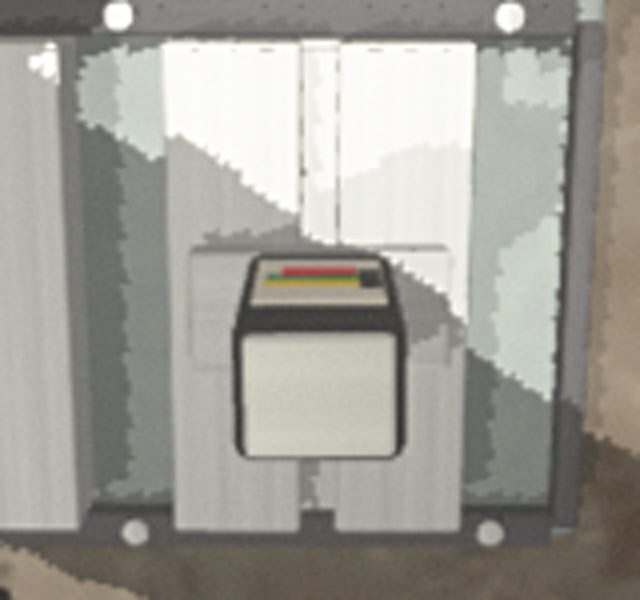

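View pics/c14.png

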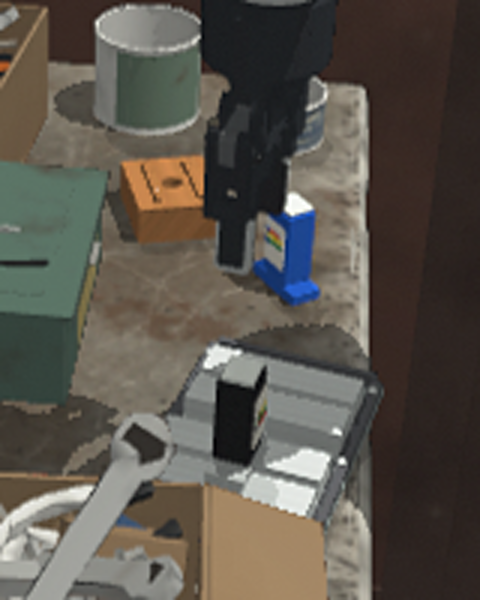

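The gauge stands upright on the left rail with the groove line at its centre. A last numeric flatness check from the foot outline and cap:

Run:
```python
from h import *
c=np.load("w13.npy",allow_pickle=True).item()
tcp=np.array([.4428,.1008]);yaw=-.2403;M=np.array([[np.cos(yaw),np.sin(yaw)],[-np.sin(yaw),np.cos(yaw)]])
for n,z,L in(("foot",.04,[(190,247),(450,247),(192,365),(446,365)]),("cap",.107,[(243,334),(400,334),(402,457),(240,457)]),("groove",.03,[(301,60),(340,60),(301,525),(335,525)])):
    p=np.array([ray(c,(u/4+240,v/4+140),z)[:2] for u,v in L]); print(n,((p-tcp)@M.T*1000).round(1).tolist())
a=cv2.imread("pics/w2.png")[200:225,300:345];b=cv2.imread("pics/w13.png")[202:220,300:342]
cv2.imwrite("pics/c15.png",np.vstack([cv2.resize(a,(720,290),interpolation=2),cv2.resize(b,(720,300),interpolation=2)]))
```

```text
foot [[-13.7, -27.3], [-13.7, 27.4], [12.1, -27.6], [12.1, 27.2]]
cap [[-11.5, -12.9], [-11.5, 13.2], [10.1, 13.9], [10.1, -13.7]]
groove [[-51.6, -3.9], [-51.6, 4.3], [53.0, -4.3], [53.0, 3.5]]
```

View pics/c15.png

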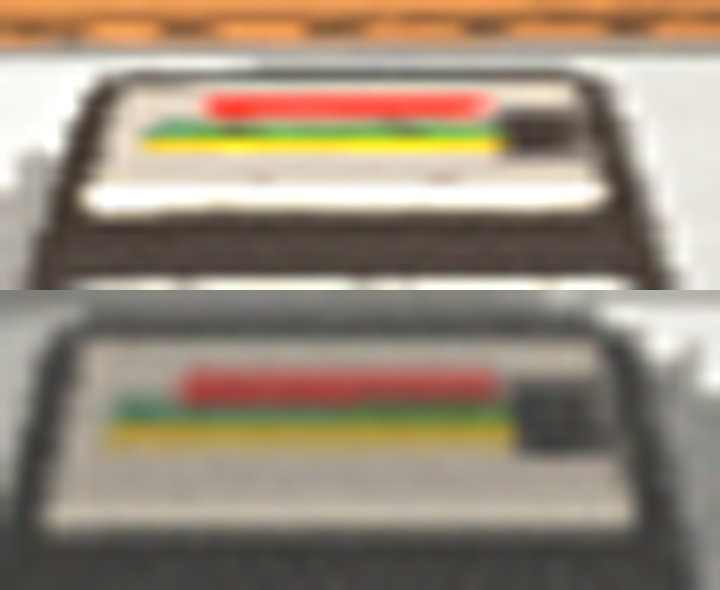

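The foot (centre −0.8, 0.0 mm) and cap (−0.7, 0.1 mm) line up, so the gauge is upright and centred on the groove. Red has moved in towards green compared with the free state. The robot is touching nothing, so I'm handing in.

```bash
python3 -c "
from workcell import workorder;print(workorder.finish_job())"
```

```text
the job is handed in; nothing more can be done
None
```

The gauge is standing flat in the left-bay groove, released, and the job is handed in at about 11 s on the robot's clock.

- **Finding the groove:** I took the black gauge from its wooden stand and lowered its probe into the left groove. It ran free until more than 8 mm below the rail's upper face.
- **Pressing and reading:** I pressed the foot flat with about 20 N of downward push, somewhat more than the roughly 11 N needed. The reading was about 10.9 mm under load, from pixel scaling against the free 14 mm position. Allowing up to 1 mm high under load, that is the full 10 mm.
- **Last checks:** The gauge is upright, with foot and cap centres within about 0.1 mm of each other. It sits on the groove centre line, and the wrist force was near zero after release. The robot touches nothing, and nothing else was touched.
- **Not checked or uncertain:** I did not probe the right groove, because the left reading already identified the deep one. After release, the view of the scale was too coarse for a fine reading. It shows only that the pointer stayed pushed in compared with the free state.

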